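Spray a steel plate with marking-out dye and set the square for scribing

ROBOT

A 6-joint arm with a two-finger parallel gripper is mounted at the origin on a cart in front of the work surface, level with it; the furniture and walls round the work are solid. World frame = base frame: x ahead of the robot, y to its left, z up, the work surface at z = 0. Lengths are in m, angles in rad, forces in N, time in s.
With the tool pointing down it reaches from about 0.25 to 0.8 m from the base axis. Payload 8.5 kg.
Tool frame: the origin (TCP) lies at the very end of the fingers, on their centre line; the grasp point (between the pads) lies 19 mm behind it (r.hold_point_z is the distance from the TCP to the grasp point, in m); x points along the fingers, y is the direction in which the jaws open and shut, and the axes are right-handed (so a half turn about x gives the same grasp; the last joint's range is limited). The gripper opens to 85 mm and grips with 20 to 120 N. Pads are 22 mm wide; open, the fingers measure 114 mm over their backs; the gripper's body (76 mm by 85 mm) begins 54 mm behind the grasp point. The pads swing forward as they close: fully open they stand 13 mm farther back than shut.
Start: joints at [-1.106, 0.238, -0.013, 1.319, 0, 1.571], TCP at [0.235, -0.469, 0.231] pointing down, gripper open.
Joint ranges: [-2.66, 2.66], [-1.03, 1.9], [-1.14, 1.46], [-1.82, 2.27], [-1.45, 1.34], [-3.14, 3.14]. Speed limits (rad/s): [2.22, 2.22, 2.79, 3.14, 3.14, 3.14].

INTERFACE

Orientations are given as a unit quaternion [x, y, z, w].
In Python, from workcell import r gives the robot as it stands.
- The arm moves only by the tool play_rows, never from a script. Its argument "motion" is a list of rows, each an object with "translation": the shift along the tool's x, y, z in mm, a list of three; "roll": the turn about the tool's x in degrees. A call has exactly 5 rows; each row shifts and turns the pose as measured when the row begins, along the tool's axes as they then stand; what a row does not reach is not made up. A row lasts 1/8 s, in which the tool goes at most 62.5 mm and 10.7 degrees, less where a joint would pass 70% of its speed; a pose out of reach is approached as far as the arm can. A call is refused whole if a number of a shift passes 62.5 or a number of a turn 10.7, either way. A call with a gripper value outside its range is refused whole. "jaw" is the opening, from -1 (shut) to 1 (fully open), set as the call begins (left out, the last holds). The fingers move at their own pace and stop on an object; the grip force is fixed at half the most. Time passes only in rows, so rows that do not move let the fingers close, or fill a call up. It gives the time, the measured TCP pose, the force and the opening at its end, in the units of the state.
- r.observe(): the state, without advancing time (a new reading comes with each control period).
- r.read_camera(name): name is "side" or "top"; returns a dict with "image" (480x640x3 uint8, red, green, blue), "K" (3x3 intrinsics, pixels), "world_from_camera" (4x4, takes a point from camera to world coordinates). Camera axes: x right, y down, z forward; pixel columns grow to the right and rows downward; lengths in m; the calibration is good to about 2 mm. A picture is of the moment at which its call begins. There is no depth.
- r.hand_in(): hands the job in, once; it reports no verdict.
The state is a dict: "t": time; "joint_pos": joint angles; "joint_vel": joint speeds; "tau": joint torques, N m; "ee_pos": TCP position; "eef_rot": TCP orientation; "ft_force": force on the tool from outside, world axes, zero at the start; "torque": the same for the moment, N m; "gripper_width": finger opening in m.
Only numpy, scipy, OpenCV 4.12 (cv2) and the standard library are available. Lean on these libraries where they do the work, as an engineer would, in place of code of your own. Each camera call takes 0.05 s, during which the arm holds its last target.

TASK

Get the steel plate ready for scribing: while it is still bare, press the spray cap of the bracketed dye bottle fully down and let it spring back up. Then lay the engineer's square for scribing: its stock down on the bench and flush along the plate's long edge on the robot's side, its blade lying across the plate and passing below the nozzle, over the patch just sprayed. Let go of it, and do not shove the plate or the multimeter out of place.

Things in the scene. Friction and masses are not known exactly. Their poses are not given: they have to be found in the camera images.
- plate: Bare steel plate lying loose on the bench, 110 (x) x 200 (y) x 10 mm high, 1.7 kg, with a small hole near each short end. Origin: centre of its underside. Its x axis points away from the robot towards the bottle; its long edge on the robot's side is the face at x = -55 mm.
- square: L-shaped steel engineer's square, 0.3 kg, lying flat. Stock (thick leg): 22 (x) x 90 (y) x 24 mm high, centred on the origin (middle of its underside). Blade (thin leg), along +x: x = 11 to 111, y = 20 to 45 mm, 3 mm thick, underside 10.5 mm up, so it lies over the plate when the stock stands on the bench. Grip the stock across its 22 mm, in its upper half.
- stock_end_free (a point): Point on the square's stock, on the face the blade comes out of (the face that goes against the plate), near the end without blade: x = 11, y = -40, z = 5 mm in the square's frame.
- stock_end_blade (a point): The like point near the stock's other end, under the blade: x = 11, y = 40, z = 5 mm in the square's frame.
- blade_tip (a point): Middle of the far end of the square's blade, at its underside: x = 111, y = 32.5, z = 10.5 mm in the square's frame.
- bracket: Steel bracket screwed to the bench beyond the plate's far long edge; it holds the blue 69 mm dye bottle upright (fixed). Foot 100 x 86 mm. Origin: at bench height on the bottle's vertical axis; its x axis is parallel to the plate's, the nozzle arm points to -x, over the plate.
- cap_top (a point): Centre of the top of the black round spray cap, 29 mm across, about 156 mm above the bench when up; press here, straight down.
- nozzle (a point): Outlet of the nozzle at the end of the cap's thin black arm, 50 mm from the bottle's axis, about 129 mm above the bench; it moves with the cap and sprays obliquely down towards -x of the bracket.
- spray_cap (a joint): Travel of the spray cap: 0 m up, 0.008 m fully down. Sprung: about 2.5 N to start it, 7 N fully down.
- multimeter: Yellow and black multimeter, 130 x 66 x 44 mm, lying loose beside the plate: to be left alone. Origin: centre of its underside.

How it is judged:
On the way, in this order (a step that is already met when the one before it is completed fails the run):
1. with the square still clear of the plate, the spray cap is pressed down (at least 6.5 of its 8 mm) (value of joint spray_cap above 0.0065 m and horizontal distance between blade_tip and plate above 0.12 m), for 0.1 s.
2. the cap is let up again (value of joint spray_cap below 0.0015 m), for 0.1 s.
At the end, for the whole second after the job is handed in: Square at rest, flat, stock on the bench (3 mm), both stock ends within 2.5 mm of the plate's robot-side long edge, blade over the plate with its tip's centre within 15 mm sideways of the nozzle's line; spray cap up (1.5 mm); plate within 15 mm of its start (x of stock_end_free in the frame of plate between -0.0575 and -0.0525 m and x of stock_end_blade in the frame of plate between -0.0575 and -0.0525 m and y of blade_tip in the frame of bracket between -0.015 and 0.015 m and x of blade_tip in the frame of plate above 0.03 m and height (world z) of square below 0.003 m and angle between square's own z axis and vertical below 0.04 rad and linear speed of square below 0.01 m/s and value of joint spray_cap below 0.0015 m and distance of plate from where it was at the start of the episode below 0.015 m); the robot touches nothing.
It fails at once if the cap is pressed while the square lies on the plate (value of joint spray_cap above 0.004 m and horizontal distance between blade_tip and plate below 0.09 m).
It fails at once if the plate is shoved more than 25 mm (distance of plate from where it was at the start of the episode above 0.025 m).
It fails at once if the multimeter is shoved more than 25 mm (distance of multimeter from where it was at the start of the episode above 0.025 m).
It also fails if it takes over 58 s, if anything falls off the work surface, if the arm or the gripper's body presses on something with over 40 N, if the wrist force passes 120 N, or if a joint passes its speed limit or range.

## Working session

There is one attempt and no reset: what is moved stays moved. The work goes in short steps, Python scripts to look and compute and a tool call to move; the robot and the scene stay as the last step left them, time stands still between calls to the robot, and variables do not carry over. Pictures are saved under pics/ and viewed, and the job is handed in when it is done.

Besides the shell and the picture viewer there is one more tool, called after "Emit:" in YAML: its name, and indented under it one key for each argument. play_rows: Moves the arm, as the interface text tells. Its arguments: {"type":"object","properties":{"motion":{"type":"array"},"jaw":{"type":"number"}},"required":["motion"]}

```bash
ls; mkdir -p pics
python3 - <<'E'
from workcell import r
import cv2
print(r.observe(), r.hold_point_z)
for n in("side","top"):
    c=r.read_camera(n); cv2.imwrite(f"pics/{n}0.png",c["image"][:,:,::-1]); print(n,c["K"].tolist(),c["world_from_camera"].round(4).tolist())
E
```

```text
pics
{'t': 0.0, 'joint_pos': array([-1.10603135e+00,  2.38780747e-01, -1.42694902e-02,  1.31920830e+00,
        4.22711685e-06,  1.57082010e+00]), 'joint_vel': array([-8.21734631e-05, -4.54144444e-04,  5.24071809e-04,  4.40748135e-04,
        2.57984383e-04, -1.48020823e-03]), 'tau': array([-1.86880425e-03, -5.38775253e+01,  3.46434116e+01,  1.85621489e-02,
       -5.08510311e-05, -2.87314629e-05]), 'ee_pos': array([ 0.23512119, -0.46892883,  0.23067172]), 'eef_rot': array([-0.68798423, -0.16333949,  0.68821945, -0.16233266]), 'ft_force': array([0.06412838, 0.67570217, 0.22507828]), 'torque': array([ 0.01768349, -0.03234402,  0.04666933]), 'gripper_width': 0.0853700382958794} 0.0187
side [[567.9607884360368, 0.0, 318.78367682710314], [0.0, 567.9607884360368, 238.22552101432757], [0.0, 0.0, 1.0]] [[-0.9993, -0.0293, 0.0218, 0.5306], [-0.0315, 0.3893, -0.9206, 1.2369], [0.0185, -0.9206, -0.39, 0.6332], [0.0, 0.0, 0.0, 1.0]]
top [[481.10452035964596, 0.0, 320.8266365453079], [0.0, 481.10452035964596, 247.69562367155837], [0.0, 0.0, 1.0]] [[0.0173, -0.9994, 0.0311, 0.4994], [-0.9998, -0.0176, -0.0094, -0.003], [0.01, -0.031, -0.9995, 1.2852], [0.0, 0.0, 0.0, 1.0]]
```

View pics/top0.png

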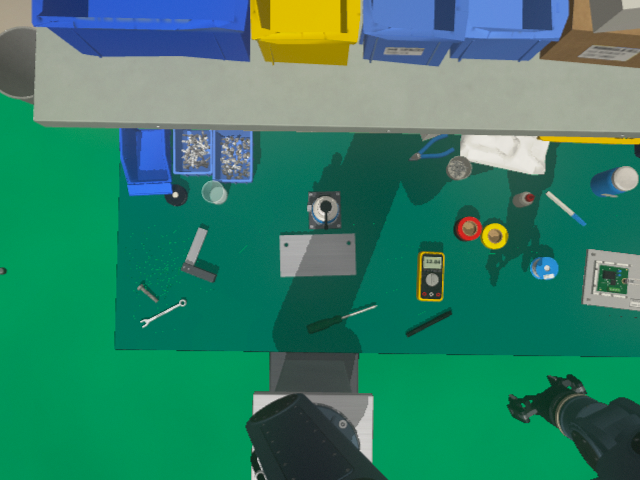

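View pics/side0.png

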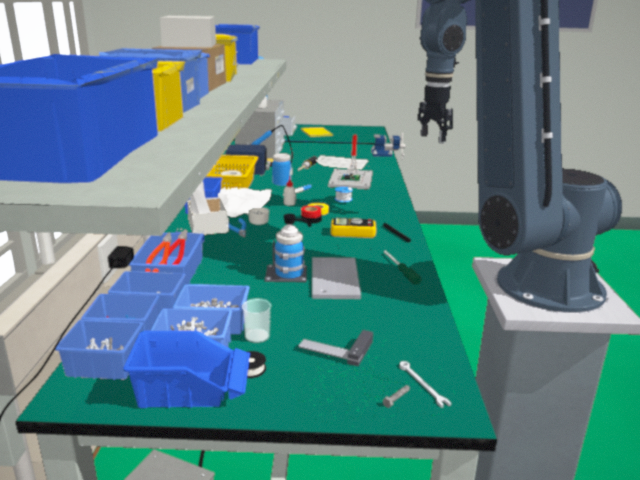

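The top view shows the plate at about (318,255), the bottle cap at (325,207), the square's stock at (200,273) with its blade up to (200,230), and the multimeter at (431,276). The square is left of the plate. I'll zoom in to measure.

Run:
```python
import cv2
t=cv2.imread("pics/top0.png");s=cv2.imread("pics/side0.png")
cv2.imwrite("pics/z1.png",cv2.resize(t[180:290,270:370],None,fx=5.4,fy=5.4,interpolation=cv2.INTER_CUBIC))
cv2.imwrite("pics/z2.png",cv2.resize(t[220:290,170:230],None,fx=8,fy=8,interpolation=cv2.INTER_CUBIC))
cv2.imwrite("pics/z3.png",cv2.resize(s[205:305,255:365],None,fx=6,fy=6,interpolation=cv2.INTER_CUBIC))
cv2.imwrite("pics/z4.png",cv2.resize(s[320:370,290:380],None,fx=8,fy=8,interpolation=cv2.INTER_CUBIC))
```

```text
(no output)
```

View pics/z1.png

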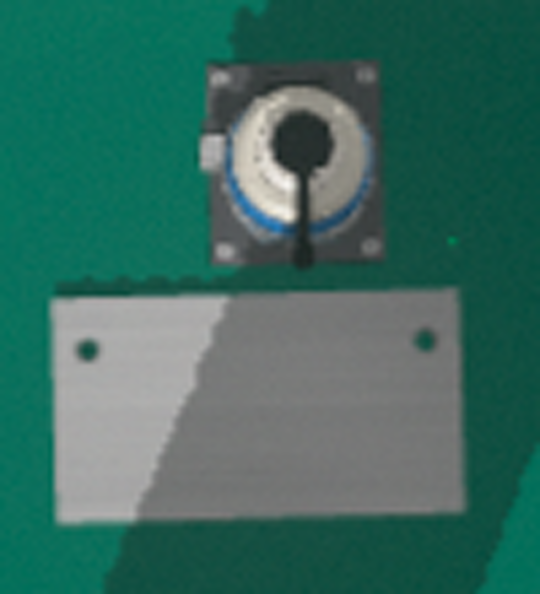

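View pics/z2.png

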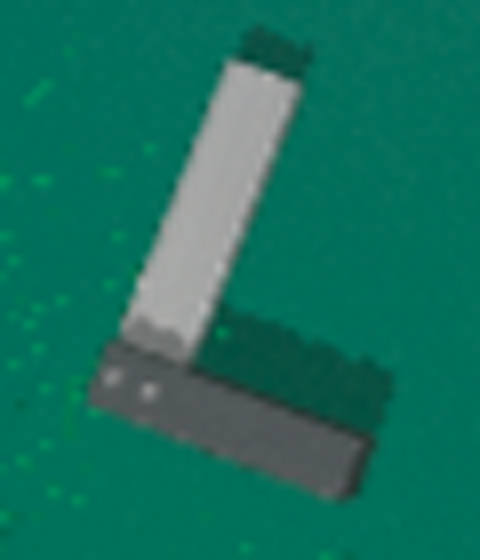

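View pics/z3.png

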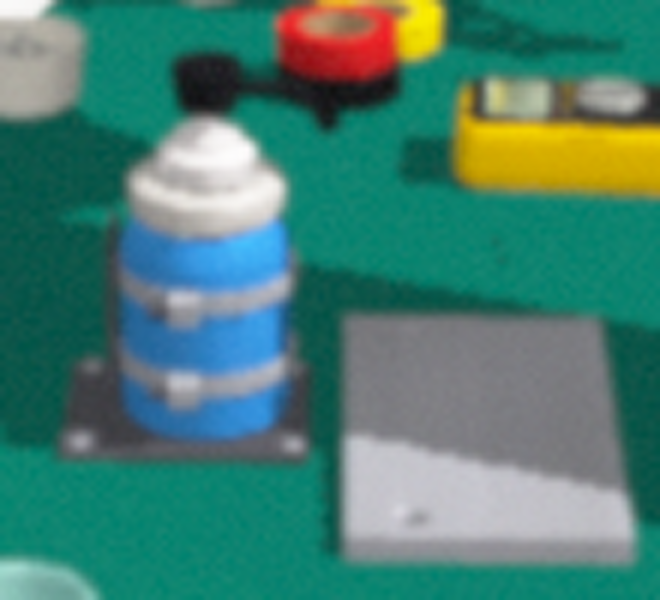

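View pics/z4.png

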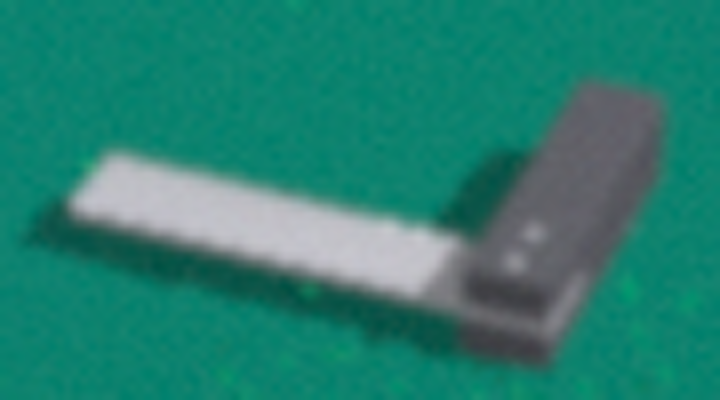

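```bash
cat > h.py <<'E'
import numpy as np
from scipy.optimize import least_squares
CAM={"side":(np.array([[567.9607884360368,0,318.78367682710314],[0,567.9607884360368,238.22552101432757],[0,0,1]]),np.array([[-0.9993,-0.0293,0.0218,0.5306],[-0.0315,0.3893,-0.9206,1.2369],[0.0185,-0.9206,-0.39,0.6332],[0,0,0,1.]])),
"top":(np.array([[481.10452035964596,0,320.8266365453079],[0,481.10452035964596,247.69562367155837],[0,0,1]]),np.array([[0.0173,-0.9994,0.0311,0.4994],[-0.9998,-0.0176,-0.0094,-0.003],[0.01,-0.031,-0.9995,1.2852],[0,0,0,1.]]))}
def z2p(p,f,off): return (np.asarray(p,float)+.5)/f-.5+np.array(off)
def proj(c,P):
    K,T=CAM[c]; q=(np.atleast_2d(P)-T[:3,3])@T[:3,:3]@K.T; return q[:,:2]/q[:,2:]
def ray(c,p,z):
    K,T=CAM[c]; d=T[:3,:3]@np.linalg.inv(K)@np.array([*p,1]); o=T[:3,3]; return o+d*(z-o[2])/d[2]
def body(v,P):
    c,s=np.cos(v[2]),np.sin(v[2]); P=np.atleast_2d(np.asarray(P,float))/1000
    return P@np.array([[c,-s,0],[s,c,0],[0,0,1]]).T+np.array([v[0],v[1],0])
def fit(obs,v0):
    f=lambda v:np.concatenate([(proj(c,body(v,m))[0]-p) for c,m,p in obs])
    o=least_squares(f,v0,loss="soft_l1"); return o.x,f(o.x).reshape(-1,2).round(1)
E
python3 - <<'E'
from h import *
t=lambda p:z2p(p,5.4,(270,180)); s=lambda p:z2p(p,6,(255,205))
# plate yaw: x->+x world, y->+y (left in image)
tp=[("top",(55,100,10),t((52,299))),("top",(55,-100,10),t((459,290))),("top",(-55,-100,10),t((466,512))),("top",(-55,100,10),t((57,523)))]
sp=[("side",(55,-100,10),s((343,313))),("side",(-55,-100,10),s((602,316))),("side",(-55,100,10),s((634,543))),("side",(55,100,10),s((343,540)))]
for o in(tp,sp,tp+sp): print("plate",*fit(o,[.45,0,0]))
t=lambda p:z2p(p,8,(170,220)); s=lambda p:z2p(p,8,(290,320))
tq=[("top",(111,45,13.5),t((228,60))),("top",(111,20,13.5),t((302,85))),("top",(-11,45,24),t((90,403))),("top",(-11,-45,24),t((338,500))),("top",(11,-45,24),t((360,440)))]
sq=[("side",(111,45,13.5),s((68,212))),("side",(111,20,13.5),s((110,150))),("side",(11,-45,24),s((590,78))),("side",(-11,-45,24),s((665,97))),("side",(11,45,24),s((470,278)))]
for o in(tq,sq,tq+sq): print("sq",*fit(o,[.4,.3,-.3]))
print("cap",ray("top",z2p((302,142),5.4,(270,180)),.156),ray("side",z2p((208,67),6,(255,205)),.156))
print("noz",ray("top",z2p((304,256),5.4,(270,180)),.133))
print("bracket foot", [ray("top",z2p(p,5.4,(270,180)),.004) for p in((206,62),(382,64),(383,262),(212,264))])
E
```

```text
plate [ 0.5203102  -0.00655636  0.04254187] [[ 0.1 -0. ]
 [ 0.  -0.2]
 [-0.1  0.1]
 [ 0.1  0. ]]
plate [ 0.51963555 -0.0079388   0.03870754] [[ 0.5  0.5]
 [-0.5  0.6]
 [-0.2 -0.3]
 [ 0.2 -0.4]]
plate [ 0.51999767 -0.00678727  0.04113953] [[ 0.2  0.1]
 [ 0.1 -0. ]
 [-0.1  0.3]
 [ 0.1  0.1]
 [ 0.2  0.7]
 [-0.7  0.8]
 [-0.2 -0.1]
 [ 0.1 -0.1]]
sq [ 0.46896936  0.30597769 -0.35439545] [[ 0.2 -0.3]
 [-0.2  0. ]
 [-0.9 -0. ]
 [ 0.2  0.4]
 [ 0.6 -0. ]]
sq [ 0.46774252  0.30582527 -0.35171436] [[ 0.5 -0.1]
 [ 0.4  1. ]
 [-0.8  0.2]
 [ 0.4  0.2]
 [-0.6 -1. ]]
sq [ 0.46827553  0.3059461  -0.35398868] [[ 0.2 -0. ]
 [-0.2  0.3]
 [-0.9  0.2]
 [ 0.2  0.6]
 [ 0.6  0.3]
 [ 0.2 -0.2]
 [ 0.1  1. ]
 [-1.   0.2]
 [ 0.2  0.2]
 [-1.  -1. ]]
cap [ 0.63321474 -0.0229633   0.156     ] [ 0.63144584 -0.02075948  0.156     ]
noz [ 0.58514372 -0.02512243  0.133     ]
bracket foot [array([0.6900765 , 0.02255087, 0.004     ]), array([ 0.69071988, -0.06462267,  0.004     ]), array([ 0.59247765, -0.06669341,  0.004     ]), array([0.58996581, 0.01777115, 0.004     ])]
```

```bash
cat >> h.py <<'E'
def tool(o):
    from scipy.spatial.transform import Rotation as R
    return R.from_quat(o["eef_rot"]).as_matrix()
E
python3 - <<'E'
from h import *
from workcell import r
o=r.observe();M=tool(o);print(M.round(3))
# shelf front left corner triangulate (lower/top edge)
def R(c,p):
    K,T=CAM[c];return T[:3,3],T[:3,:3]@np.linalg.inv(K)@np.array([*p,1])
a,d=R("top",(35,122));b,e=R("side",(158,210))
s=np.linalg.lstsq(np.c_[d,-e],b-a,rcond=None)[0];print("shelf",a+d*s[0],b+e*s[1])
print("to cap in tool frame mm", (M.T@(np.array([.6323,-.022,.2])-o["ee_pos"])*1000).round())
E
```

```text
[[-0.001  0.448 -0.894]
 [ 0.001 -0.894 -0.448]
 [-1.    -0.001 -0.   ]]
shelf [0.75811278 0.53766473 0.36998999] [0.76039068 0.53807997 0.37087922]
to cap in tool frame mm [  31. -221. -555.]
```

Emit:
play_rows:
  motion:
    - {"translation":[0,-20,-50],"roll":0}
    - {"translation":[0,-20,-50],"roll":0}
    - {"translation":[0,-20,-50],"roll":0}
    - {"translation":[0,-20,-50],"roll":0}
    - {"translation":[0,-20,-50],"roll":0}
  jaw: -1

```text
t: 0.72
ee_pos: [0.4165, -0.2647, 0.229]
eef_rot: [-0.688, -0.161, 0.689, -0.159]
ft_force: [0.9, -0.9, -0.6]
gripper_width: 0.0
```

Emit:
play_rows:
  motion:
    - {"translation":[0,-22,-55],"roll":0}
    - {"translation":[0,-22,-55],"roll":0}
    - {"translation":[0,-22,-55],"roll":0}
    - {"translation":[0,-22,-55],"roll":0}
    - {"translation":[0,-22,-55],"roll":0}

```text
t: 1.35
ee_pos: [0.6196, -0.0364, 0.2278]
eef_rot: [-0.688, -0.161, 0.69, -0.159]
ft_force: [1.4, -1.0, -0.1]
gripper_width: 0.0003
```

```bash
cat > go.py <<'E'
import sys
from h import *
from workcell import r
o=r.observe();M=tool(o);g=np.array([float(x) for x in sys.argv[1:4]])
y=np.degrees(np.arctan2(M[1,1],M[0,1]))
print("t",round(o["t"],2),"pos",o["ee_pos"].round(4),"tooldown",M[:,0].round(3),"yaw_y",y.round(2),"shift",(M.T@(g-o["ee_pos"])*1000).round(1),"F",o["ft_force"].round(1),"w",round(o["gripper_width"],4),"j",o["joint_pos"].round(2))
if len(sys.argv)>4: print("roll needed", (y-float(sys.argv[4])).round(2))
E
python3 go.py .6323 -.022 .17
```

```text
t 1.35 pos [ 0.6196 -0.0364  0.2278] tooldown [-0.004  0.002 -1.   ] yaw_y -63.85 shift [ 57.8  -7.2 -17.9] F [ 1.4 -1.  -0.1] w 0.0003 j [-0.06  0.41  0.23  1.39  0.    2.63]
```

Emit:
play_rows:
  motion:
    - {"translation":[0,-7,-18],"roll":0}
    - {"translation":[20,0,0],"roll":0}
    - {"translation":[20,0,0],"roll":0}
    - {"translation":[15,0,0],"roll":0}
    - {"translation":[0,0,0],"roll":0}

```text
t: 1.98
ee_pos: [0.6347, -0.0164, 0.1676]
eef_rot: [-0.686, -0.164, 0.691, -0.161]
ft_force: [-0.4, 0.2, 0.5]
gripper_width: -0.0005
```

```bash
python3 go.py .6323 -.022 .156
python3 - <<'E'
from workcell import r
import cv2,numpy as np
s=r.read_camera("side")["image"][:,:,::-1];t=r.read_camera("top")["image"][:,:,::-1]
a=cv2.resize(s[150:290,240:380],(400,400),interpolation=cv2.INTER_CUBIC);b=cv2.resize(t[150:290,250:390],(400,400),interpolation=cv2.INTER_CUBIC)
cv2.imwrite("pics/cap1.png",np.hstack([a,b]))
E
```

```text
t 1.98 pos [ 0.6347 -0.0164  0.1676] tooldown [-0.008  0.003 -1.   ] yaw_y -63.47 shift [11.6  4.   4.5] F [-0.4  0.2  0.5] w -0.0005 j [-0.03  0.46  0.15  1.27  0.    2.65]
```

View pics/cap1.png

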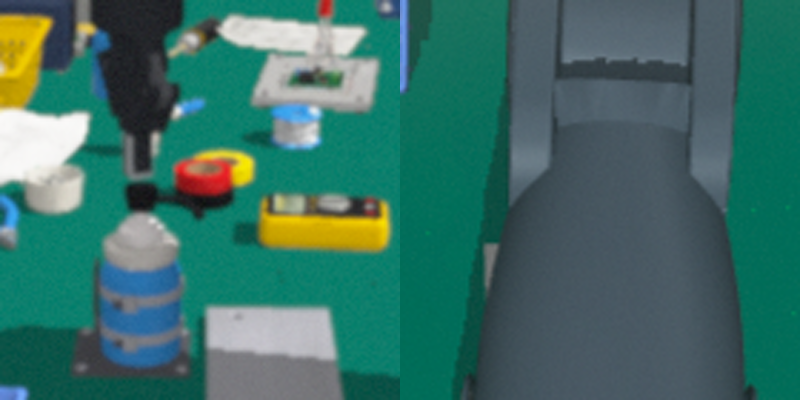

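The side view shows the shut fingers about 12 mm above the cap, at about (140,180) in the left half. The top view is blocked by the arm. I'll centre and press.

Emit:
play_rows:
  motion:
    - {"translation":[0,4,4.5],"roll":0}
    - {"translation":[5,0,0],"roll":0}
    - {"translation":[5,0,0],"roll":0}
    - {"translation":[3,0,0],"roll":0}
    - {"translation":[3,0,0],"roll":0}

```text
t: 2.7
ee_pos: [0.634, -0.0231, 0.1546]
eef_rot: [-0.688, -0.163, 0.689, -0.161]
ft_force: [-1.5, -0.6, 2.8]
gripper_width: 0.0004
```

```bash
python3 go.py .6323 -.022 .148
```

```text
t 2.7 pos [ 0.634  -0.0231  0.1546] tooldown [-0.002  0.002 -1.   ] yaw_y -63.53 shift [ 6.6 -1.8  1. ] F [-1.5 -0.6  2.8] w 0.0004 j [-0.04  0.46  0.12  1.23  0.    2.64]
```

Emit:
play_rows:
  motion:
    - {"translation":[2,0,0],"roll":0}
    - {"translation":[2,0,0],"roll":0}
    - {"translation":[2,0,0],"roll":0}
    - {"translation":[1,0,0],"roll":0}
    - {"translation":[1,0,0],"roll":0}

```text
t: 3.32
ee_pos: [0.6341, -0.0231, 0.1482]
eef_rot: [0.689, 0.163, -0.688, 0.161]
ft_force: [-1.6, 0.6, 6.7]
gripper_width: -0.0002
```

```bash
python3 go.py .6323 -.022 .147
```

```text
t 3.33 pos [ 0.6341 -0.0231  0.1482] tooldown [ 0.     0.002 -1.   ] yaw_y -63.52 shift [ 1.2 -1.8  1.1] F [-1.6  0.6  6.7] w -0.0002 j [-0.04  0.46  0.11  1.22  0.    2.64]
```

Force is 6.7 N at 7.8 mm of travel, close to fully down. I'll press until it bottoms out and hold.

Emit:
play_rows:
  motion:
    - {"translation":[1,0,0],"roll":0}
    - {"translation":[1,0,0],"roll":0}
    - {"translation":[0.5,0,0],"roll":0}
    - {"translation":[0.5,0,0],"roll":0}
    - {"translation":[0,0,0],"roll":0}

```text
t: 3.95
ee_pos: [0.6341, -0.0231, 0.1489]
eef_rot: [0.69, 0.162, -0.687, 0.162]
ft_force: [-1.5, -0.7, 6.7]
gripper_width: 0.0
```

Emit:
play_rows:
  motion:
    - {"translation":[2,0,0],"roll":0}
    - {"translation":[3,0,0],"roll":0}
    - {"translation":[3,0,0],"roll":0}
    - {"translation":[3,0,0],"roll":0}
    - {"translation":[3,0,0],"roll":0}

```text
t: 4.58
ee_pos: [0.6343, -0.0232, 0.1479]
eef_rot: [0.694, 0.161, -0.683, 0.163]
ft_force: [-7.5, 0.0, 23.8]
gripper_width: 0.0001
```

It has bottomed out: 23.8 N at z = 0.148. Releasing straight up.

Emit:
play_rows:
  motion:
    - {"translation":[-5,0,0],"roll":0}
    - {"translation":[-10,0,0],"roll":0}
    - {"translation":[-20,0,0],"roll":0}
    - {"translation":[-25,0,0],"roll":0}
    - {"translation":[-20,0,0],"roll":0}

```text
t: 5.2
ee_pos: [0.6321, -0.0229, 0.2296]
eef_rot: [0.693, 0.161, -0.684, 0.163]
ft_force: [0.1, 1.0, 0.3]
gripper_width: 0.0001
```

```bash
python3 - <<'E'
from h import *
print("grasp xy",body([.4683,.3059,-.354],[[0,2,0]]), np.degrees(-.354))
E
python3 go.py .469 .308 .2 -20.3
python3 - <<'E'
from workcell import r
import cv2,numpy as np
s=r.read_camera("side")["image"][:,:,::-1]
cv2.imwrite("pics/cap2.png",cv2.resize(s[205:305,255:365],None,fx=6,fy=6,interpolation=cv2.INTER_CUBIC))
E
```

```text
grasp xy [[0.46899331 0.30777599 0.        ]] -20.28270594763114
t 5.2 pos [ 0.6321 -0.0229  0.2296] tooldown [ 0.013  0.001 -1.   ] yaw_y -63.48 shift [  27.8 -369.    -1.4] F [0.1 1.  0.3] w 0.0001 j [-0.04  0.42  0.25  1.39  0.    2.64]
roll needed -43.18
```

View pics/cap2.png

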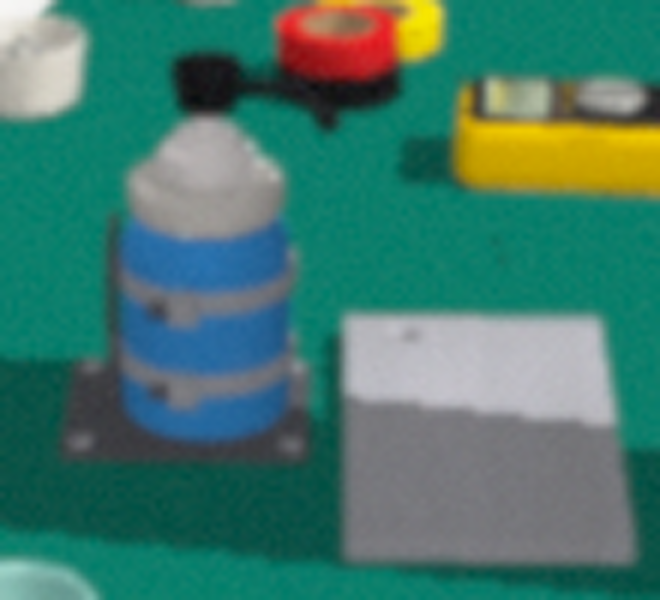

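The cap is back up: its top sits at (208,66), same as before. Moving over to the square.

Emit:
play_rows:
  motion:
    - {"translation":[0,-58,0],"roll":0}
    - {"translation":[0,-58,0],"roll":0}
    - {"translation":[0,-58,0],"roll":0}
    - {"translation":[0,-58,0],"roll":0}
    - {"translation":[0,-58,0],"roll":0}
  jaw: 1

```text
t: 5.88
ee_pos: [0.5029, 0.2405, 0.2276]
eef_rot: [0.695, 0.159, -0.683, 0.161]
ft_force: [1.7, 0.5, 0.1]
gripper_width: 0.0851
```

Emit:
play_rows:
  motion:
    - {"translation":[0,-58,0],"roll":0}
    - {"translation":[0,0,0],"roll":-10.7}
    - {"translation":[0,0,0],"roll":-10.7}
    - {"translation":[0,0,0],"roll":-10.7}
    - {"translation":[0,0,0],"roll":-10.7}

```text
t: 6.5
ee_pos: [0.4859, 0.2752, 0.2243]
eef_rot: [0.578, 0.419, -0.568, 0.41]
ft_force: [-0.2, 0.6, -0.8]
gripper_width: 0.0855
```

```bash
python3 go.py .469 .308 .08 -20.3
```

```text
t 6.5 pos [0.4859 0.2752 0.2243] tooldown [ 0.003  0.019 -1.   ] yaw_y -18.21 shift [144.8 -25.8 -23. ] F [-0.2  0.6 -0.8] w 0.0855 j [0.51 0.29 0.04 1.31 0.02 2.4 ]
roll needed 2.09
```

Emit:
play_rows:
  motion:
    - {"translation":[0,-26,-23],"roll":2.1}
    - {"translation":[50,0,0],"roll":0}
    - {"translation":[40,0,0],"roll":0}
    - {"translation":[30,0,0],"roll":0}
    - {"translation":[0,0,0],"roll":0}

```text
t: 7.12
ee_pos: [0.4681, 0.3089, 0.0998]
eef_rot: [0.584, 0.41, -0.575, 0.4]
ft_force: [0.4, -0.9, 0.9]
gripper_width: 0.0855
```

```bash
python3 go.py .469 .308 .013 -20.3
python3 - <<'E'
from workcell import r
import cv2,numpy as np
s=r.read_camera("side")["image"][:,:,::-1];t=r.read_camera("top")["image"][:,:,::-1]
cv2.imwrite("pics/g1.png",np.hstack([cv2.resize(s[250:390,270:410],(400,400),interpolation=cv2.INTER_CUBIC),cv2.resize(t[200:300,150:250],(400,400),interpolation=cv2.INTER_CUBIC)]))
E
```

```text
t 7.12 pos [0.4681 0.3089 0.0998] tooldown [ 0.002  0.019 -1.   ] yaw_y -20.1 shift [86.8  1.5  2.2] F [ 0.4 -0.9  0.9] w 0.0855 j [ 0.58  0.36 -0.18  1.01  0.01  2.5 ]
roll needed 0.2
```

View pics/g1.png

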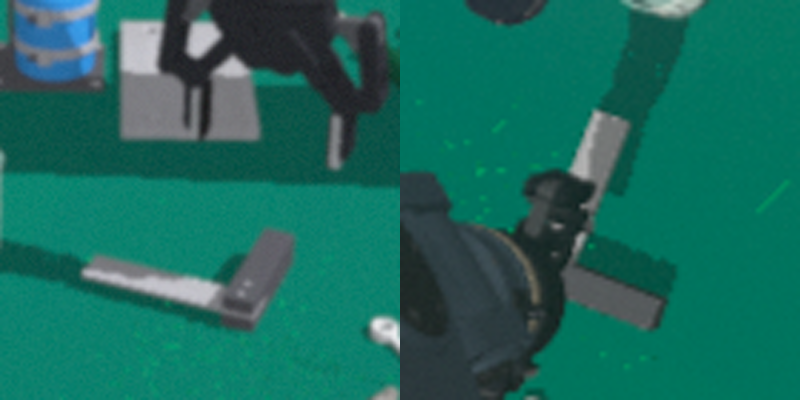

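Emit:
play_rows:
  motion:
    - {"translation":[0,1.5,6],"roll":0}
    - {"translation":[40,0,0],"roll":0}
    - {"translation":[30,0,0],"roll":0}
    - {"translation":[10,0,0],"roll":0}
    - {"translation":[4,0,0],"roll":0}

```text
t: 7.85
ee_pos: [0.4749, 0.3071, 0.0241]
eef_rot: [0.591, 0.41, -0.569, 0.4]
ft_force: [-1.3, 0.0, 1.2]
gripper_width: 0.0854
```

```bash
python3 go.py .4683 .304 .013 -20.3
python3 - <<'E'
from workcell import r
import cv2,numpy as np
s=r.read_camera("side")["image"][:,:,::-1];t=r.read_camera("top")["image"][:,:,::-1]
cv2.imwrite("pics/g2.png",np.hstack([cv2.resize(s[280:390,280:390],(400,400),interpolation=cv2.INTER_CUBIC),cv2.resize(t[200:300,150:250],(400,400),interpolation=cv2.INTER_CUBIC)]))
E
```

```text
t 7.85 pos [0.4749 0.3071 0.0241] tooldown [ 0.017  0.029 -0.999] yaw_y -20.15 shift [10.9 -5.2  5.5] F [-1.3  0.   1.2] w 0.0854 j [ 0.57  0.43 -0.3   0.81  0.01  2.49]
roll needed 0.15
```

View pics/g2.png

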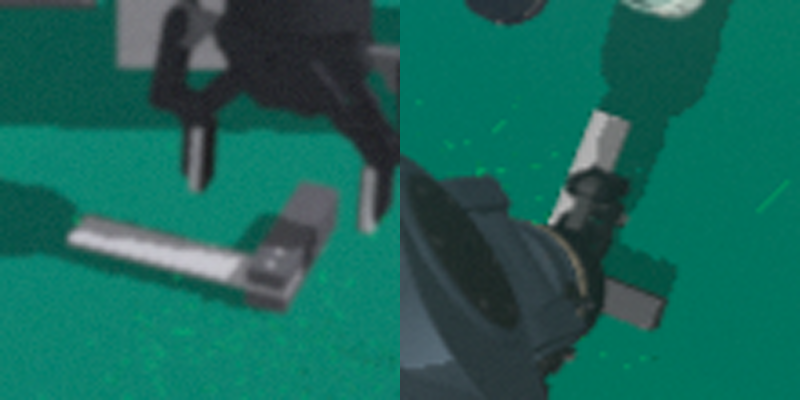

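Emit:
play_rows:
  motion:
    - {"translation":[0,-5,5.5],"roll":0}
    - {"translation":[4,0,0],"roll":0}
    - {"translation":[4,0,0],"roll":0}
    - {"translation":[3,0,0],"roll":0}
    - {"translation":[0,0,0],"roll":0}

```text
t: 8.57
ee_pos: [0.469, 0.3045, 0.0144]
eef_rot: [0.592, 0.41, -0.568, 0.4]
ft_force: [-1.0, 0.9, 0.5]
gripper_width: 0.0855
```

```bash
python3 go.py .4683 .304 .013 -20.3
```

```text
t 8.57 pos [0.469  0.3045 0.0144] tooldown [ 0.02   0.03  -0.999] yaw_y -20.14 shift [ 1.3 -0.5  0.8] F [-1.   0.9  0.5] w 0.0855 j [ 0.57  0.43 -0.33  0.78  0.01  2.49]
roll needed 0.16
```

Good. One or two mm lower, then close.

Emit:
play_rows:
  motion:
    - {"translation":[2,0,0],"roll":0}
    - {"translation":[0,0,0],"roll":0}
    - {"translation":[0,0,0],"roll":0}
    - {"translation":[0,0,0],"roll":0}
    - {"translation":[0,0,0],"roll":0}
  jaw: -1

```text
t: 9.2
ee_pos: [0.4692, 0.3047, 0.0124]
eef_rot: [0.592, 0.41, -0.568, 0.4]
ft_force: [0.2, 0.1, -2.0]
gripper_width: 0.02
```

Emit:
play_rows:
  motion:
    - {"translation":[0,0,0],"roll":0}
    - {"translation":[0,0,0],"roll":0}
    - {"translation":[0,0,0],"roll":0}
    - {"translation":[0,0,0],"roll":0}
    - {"translation":[0,0,0],"roll":0}

```text
t: 9.82
ee_pos: [0.4692, 0.3047, 0.0125]
eef_rot: [0.592, 0.41, -0.568, 0.4]
ft_force: [-0.3, -0.2, 0.1]
gripper_width: 0.0204
```

```bash
python3 go.py .4683 .304 .013 -20.3
python3 - <<'E'
from workcell import r
import cv2,numpy as np
s=r.read_camera("side")["image"][:,:,::-1]
cv2.imwrite("pics/g3.png",cv2.resize(s[290:390,280:400],None,fx=6,fy=6,interpolation=cv2.INTER_CUBIC))
E
```

```text
t 9.82 pos [0.4692 0.3047 0.0125] tooldown [ 0.02   0.03  -0.999] yaw_y -20.14 shift [-0.6 -0.6  1. ] F [-0.3 -0.2  0.1] w 0.0204 j [ 0.57  0.44 -0.33  0.77  0.01  2.49]
roll needed 0.16
```

View pics/g3.png

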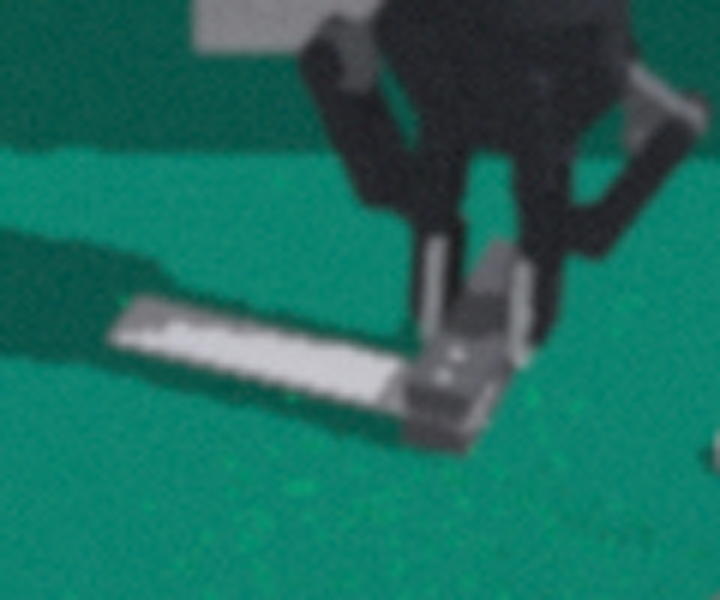

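Gripped: opening is 20.4 mm with the pads on either side of the stock and clear of the blade. Lifting.

Emit:
play_rows:
  motion:
    - {"translation":[-5,0,0],"roll":0}
    - {"translation":[-15,0,0],"roll":0}
    - {"translation":[-20,0,0],"roll":0}
    - {"translation":[-15,0,0],"roll":0}
    - {"translation":[-5,0,0],"roll":0}

```text
t: 10.5
ee_pos: [0.4672, 0.3022, 0.0759]
eef_rot: [0.591, 0.41, -0.568, 0.4]
ft_force: [0.1, -0.2, -3.1]
gripper_width: 0.0201
```

Emit:
play_rows:
  motion:
    - {"translation":[0,-15,0],"roll":0}
    - {"translation":[0,-20,0],"roll":0}
    - {"translation":[0,0,0],"roll":-8}
    - {"translation":[0,0,0],"roll":-8}
    - {"translation":[0,0,0],"roll":-6.5}

```text
t: 11.12
ee_pos: [0.4263, 0.3152, 0.0739]
eef_rot: [0.497, 0.516, -0.476, 0.51]
ft_force: [0.4, -0.5, -2.3]
gripper_width: 0.0201
```

```bash
python3 go.py .436 -.064 .08 2.4
python3 - <<'E'
from workcell import r
import cv2,numpy as np
s=r.read_camera("side")["image"][:,:,::-1]
cv2.imwrite("pics/g4.png",cv2.resize(s[260:380,260:400],None,fx=5,fy=5,interpolation=cv2.INTER_CUBIC))
E
```

```text
t 11.12 pos [0.4263 0.3152 0.0739] tooldown [ 0.014  0.027 -1.   ] yaw_y 3.11 shift [-16.3 -10.8 378.9] F [ 0.4 -0.5 -2.3] w 0.0201 j [ 0.63  0.33 -0.31  0.9   0.01  2.15]
roll needed 0.71
```

View pics/g4.png

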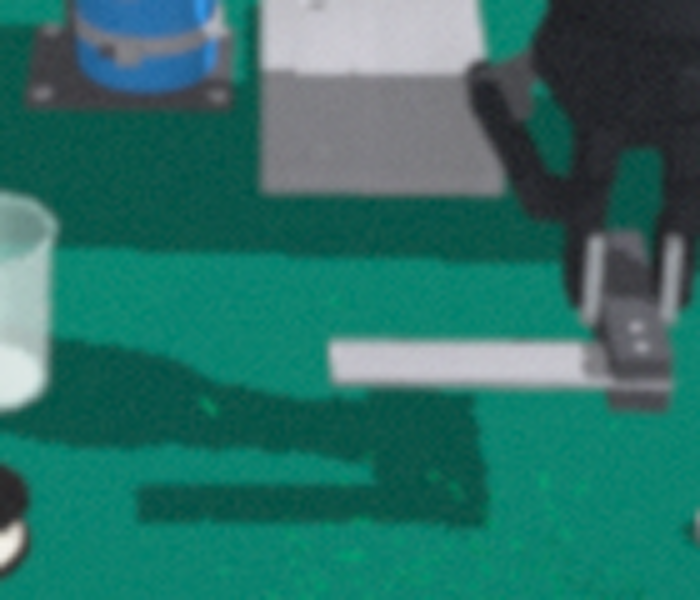

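Emit:
play_rows:
  motion:
    - {"translation":[0,0,20],"roll":0.7}
    - {"translation":[0,0,40],"roll":0}
    - {"translation":[0,0,45],"roll":0}
    - {"translation":[0,0,45],"roll":0}
    - {"translation":[0,0,40],"roll":0}

```text
t: 11.8
ee_pos: [0.4295, 0.12, 0.067]
eef_rot: [0.499, 0.513, -0.481, 0.507]
ft_force: [0.9, -0.2, -4.1]
gripper_width: 0.0202
```

Emit:
play_rows:
  motion:
    - {"translation":[0,0,45],"roll":0}
    - {"translation":[0,0,45],"roll":0}
    - {"translation":[0,0,40],"roll":0}
    - {"translation":[0,0,30],"roll":0}
    - {"translation":[0,0,10],"roll":0}

```text
t: 12.42
ee_pos: [0.429, -0.0587, 0.0617]
eef_rot: [0.502, 0.51, -0.486, 0.502]
ft_force: [-0.8, 0.2, -3.5]
gripper_width: 0.0202
```

```bash
python3 go.py .440 -.064 .05 2.4
python3 - <<'E'
from workcell import r
import cv2,numpy as np
s=r.read_camera("side")["image"][:,:,::-1];t=r.read_camera("top")["image"][:,:,::-1]
cv2.imwrite("pics/p1.png",np.hstack([cv2.resize(s[190:310,270:390],(400,400),interpolation=cv2.INTER_CUBIC),cv2.resize(t[180:300,260:380],(400,400),interpolation=cv2.INTER_CUBIC)]))
E
```

```text
t 12.43 pos [ 0.429  -0.0587  0.0617] tooldown [ 0.008  0.024 -1.   ] yaw_y 1.34 shift [11.7 10.8  5.8] F [-0.8  0.2 -3.5] w 0.0202 j [-0.15  0.21 -0.52  0.83  0.03  1.39]
roll needed -1.06
```

View pics/p1.png

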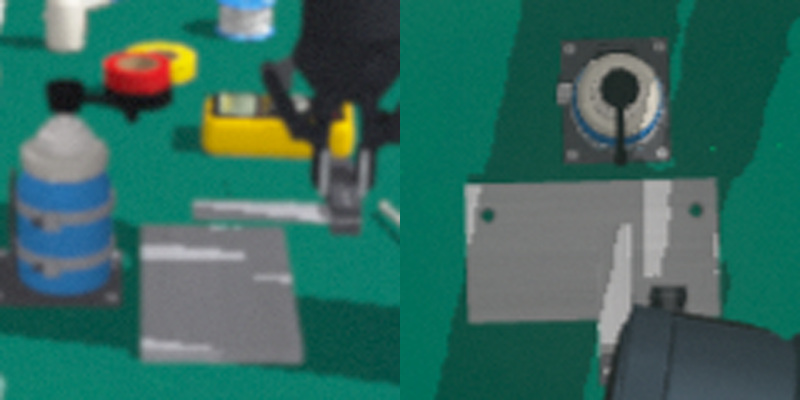

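Emit:
play_rows:
  motion:
    - {"translation":[0,15,6],"roll":-1.1}
    - {"translation":[10,0,0],"roll":0}
    - {"translation":[12,0,0],"roll":0}
    - {"translation":[10,0,0],"roll":0}
    - {"translation":[6,0,0],"roll":0}

```text
t: 13.15
ee_pos: [0.4455, -0.0599, 0.0207]
eef_rot: [0.496, 0.516, -0.48, 0.508]
ft_force: [0.3, 0.0, -3.1]
gripper_width: 0.0201
```

```bash
python3 go.py .446 -.064 .0135 2.4
python3 - <<'E'
from workcell import r
import cv2,numpy as np
s=r.read_camera("side")["image"][:,:,::-1];t=r.read_camera("top")["image"][:,:,::-1]
cv2.imwrite("pics/p2.png",np.hstack([cv2.resize(s[200:310,280:390],(400,400),interpolation=cv2.INTER_CUBIC),cv2.resize(t[180:300,260:380],(400,400),interpolation=cv2.INTER_CUBIC)]))
E
```

```text
t 13.15 pos [ 0.4455 -0.0599  0.0207] tooldown [ 0.007  0.025 -1.   ] yaw_y 2.76 shift [7.1 0.2 4.3] F [ 0.3  0.  -3.1] w 0.0201 j [-0.15  0.29 -0.55  0.73  0.03  1.37]
roll needed 0.36
```

View pics/p2.png

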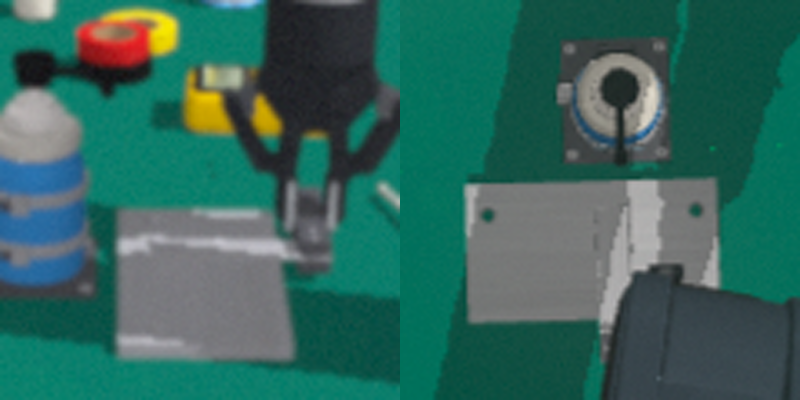

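Emit:
play_rows:
  motion:
    - {"translation":[0,0,4],"roll":0.3}
    - {"translation":[3,0,0],"roll":0}
    - {"translation":[2,0,0],"roll":0}
    - {"translation":[1,0,0],"roll":0}
    - {"translation":[1,0,0],"roll":0}

```text
t: 13.88
ee_pos: [0.4463, -0.0644, 0.0141]
eef_rot: [0.498, 0.514, -0.481, 0.506]
ft_force: [-1.0, -0.4, -2.8]
gripper_width: 0.0201
```

```bash
python3 go.py .4563 -.064 .0135 2.4
```

```text
t 13.88 pos [ 0.4463 -0.0644  0.0141] tooldown [ 0.009  0.025 -1.   ] yaw_y 2.39 shift [ 0.7 10.   0.1] F [-1.  -0.4 -2.8] w 0.0201 j [-0.16  0.3  -0.55  0.71  0.03  1.37]
roll needed -0.01
```

Emit:
play_rows:
  motion:
    - {"translation":[1,0,0],"roll":0}
    - {"translation":[1,0,0],"roll":0}
    - {"translation":[0,0,0],"roll":0}
    - {"translation":[0,0,0],"roll":0}
    - {"translation":[0,0,0],"roll":0}

```text
t: 14.5
ee_pos: [0.4464, -0.0644, 0.0126]
eef_rot: [0.498, 0.514, -0.481, 0.507]
ft_force: [0.3, -0.6, 0.1]
gripper_width: 0.0204
```

Now touching: the square's 3 N weight has come off the wrist. Next, push gently toward the plate while watching force.

Emit:
play_rows:
  motion:
    - {"translation":[0,2,0],"roll":0}
    - {"translation":[0,2,0],"roll":0}
    - {"translation":[0,2,0],"roll":0}
    - {"translation":[0,1,0],"roll":0}
    - {"translation":[0,0,0],"roll":0}

```text
t: 15.12
ee_pos: [0.4531, -0.0639, 0.0124]
eef_rot: [0.498, 0.515, -0.481, 0.506]
ft_force: [-2.4, -0.3, 1.9]
gripper_width: 0.0202
```

Emit:
play_rows:
  motion:
    - {"translation":[0,1,0],"roll":0}
    - {"translation":[0,1,0],"roll":0}
    - {"translation":[0,0,0],"roll":0}
    - {"translation":[0,0,0],"roll":0}
    - {"translation":[0,0,0],"roll":0}

```text
t: 15.75
ee_pos: [0.4551, -0.0638, 0.0125]
eef_rot: [0.498, 0.515, -0.481, 0.506]
ft_force: [-1.4, -1.1, 1.2]
gripper_width: 0.0202
```

```bash
python3 go.py .4563 -.064 .0125 2.4
python3 - <<'E'
from workcell import r
import cv2,numpy as np
s=r.read_camera("side")["image"][:,:,::-1];t=r.read_camera("top")["image"][:,:,::-1]
cv2.imwrite("pics/p3.png",np.hstack([cv2.resize(s[230:310,300:380],(400,400),interpolation=cv2.INTER_CUBIC),cv2.resize(t[180:300,260:380],(400,400),interpolation=cv2.INTER_CUBIC)]))
E
```

```text
t 15.75 pos [ 0.4551 -0.0638  0.0125] tooldown [ 0.007  0.025 -1.   ] yaw_y 2.42 shift [-0.   1.2  0.3] F [-1.4 -1.1  1.2] w 0.0202 j [-0.16  0.32 -0.53  0.72  0.03  1.37]
roll needed 0.02
```

View pics/p3.png

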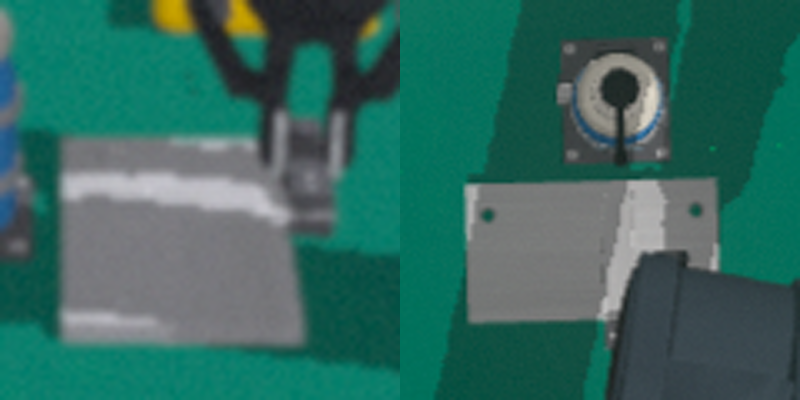

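Emit:
play_rows:
  motion:
    - {"translation":[0,1,0],"roll":0}
    - {"translation":[0,0,0],"roll":0}
    - {"translation":[0,1,0],"roll":0}
    - {"translation":[0,0,0],"roll":0}
    - {"translation":[0,0,0],"roll":0}

```text
t: 16.48
ee_pos: [0.4564, -0.0637, 0.0124]
eef_rot: [0.497, 0.515, -0.481, 0.506]
ft_force: [-3.4, -0.8, 1.1]
gripper_width: 0.0201
```

Emit:
play_rows:
  motion:
    - {"translation":[0,1,0],"roll":0}
    - {"translation":[0,0,0],"roll":0}
    - {"translation":[0,1,0],"roll":0}
    - {"translation":[0,0,0],"roll":0}
    - {"translation":[0,0,0],"roll":0}

```text
t: 17.1
ee_pos: [0.4564, -0.0637, 0.0124]
eef_rot: [0.496, 0.516, -0.483, 0.505]
ft_force: [-3.8, 0.6, 1.5]
gripper_width: 0.0203
```

```bash
python3 go.py .4563 -.064 .0125 2.4
```

```text
t 17.1 pos [ 0.4564 -0.0637  0.0124] tooldown [ 0.003  0.025 -1.   ] yaw_y 2.38 shift [-0.1 -0.1  0.3] F [-3.8  0.6  1.5] w 0.0203 j [-0.16  0.32 -0.53  0.72  0.02  1.37]
roll needed -0.02
```

It stopped at x = 0.4564, and contact was predicted at 0.4563. One firmer nudge will seat it flush.

Emit:
play_rows:
  motion:
    - {"translation":[0,2,0],"roll":0}
    - {"translation":[0,2,0],"roll":0}
    - {"translation":[0,1,0],"roll":0}
    - {"translation":[0,0,0],"roll":0}
    - {"translation":[0,0,0],"roll":0}

```text
t: 17.73
ee_pos: [0.4564, -0.0637, 0.0124]
eef_rot: [0.494, 0.517, -0.485, 0.503]
ft_force: [-3.9, -1.0, 2.7]
gripper_width: 0.0202
```

```bash
python3 go.py .4563 -.064 .0125 2.4
```

```text
t 17.73 pos [ 0.4564 -0.0637  0.0124] tooldown [-0.006  0.024 -1.   ] yaw_y 2.35 shift [-0.1 -0.1  0.3] F [-3.9 -1.   2.7] w 0.0202 j [-0.15  0.33 -0.52  0.74  0.02  1.38]
roll needed -0.05
```

Emit:
play_rows:
  motion:
    - {"translation":[0,0,0],"roll":0}
    - {"translation":[0,0,0],"roll":0}
    - {"translation":[0,0,0],"roll":0}
    - {"translation":[0,0,0],"roll":0}
    - {"translation":[0,0,0],"roll":0}
  jaw: 1

```text
t: 18.35
ee_pos: [0.4594, -0.0639, 0.0129]
eef_rot: [0.495, 0.516, -0.484, 0.504]
ft_force: [0.3, -0.0, -0.5]
gripper_width: 0.0855
```

Emit:
play_rows:
  motion:
    - {"translation":[-5,0,0],"roll":0}
    - {"translation":[-15,0,0],"roll":0}
    - {"translation":[-25,0,0],"roll":0}
    - {"translation":[-40,0,0],"roll":0}
    - {"translation":[-40,0,0],"roll":0}

```text
t: 18.98
ee_pos: [0.4574, -0.0666, 0.1399]
eef_rot: [0.494, 0.518, -0.485, 0.502]
ft_force: [0.2, 0.2, -0.0]
gripper_width: 0.0855
```

Emit:
play_rows:
  motion:
    - {"translation":[0,-40,10],"roll":0}
    - {"translation":[0,-40,40],"roll":0}
    - {"translation":[0,-20,50],"roll":0}
    - {"translation":[0,0,50],"roll":0}
    - {"translation":[0,0,50],"roll":0}

```text
t: 19.6
ee_pos: [0.3664, -0.2737, 0.1417]
eef_rot: [0.494, 0.516, -0.482, 0.508]
ft_force: [0.9, -0.1, -0.6]
gripper_width: 0.0853
```

```bash
python3 go.py .4563 -.064 .0125 2.4
python3 - <<'E'
from workcell import r
import cv2,numpy as np
s=r.read_camera("side")["image"][:,:,::-1];t=r.read_camera("top")["image"][:,:,::-1]
cv2.imwrite("pics/f_side.png",cv2.resize(s[205:305,255:365],None,fx=6,fy=6,interpolation=cv2.INTER_CUBIC))
cv2.imwrite("pics/f_top.png",cv2.resize(t[190:300,270:370],None,fx=5.4,fy=5.4,interpolation=cv2.INTER_CUBIC))
E
```

```text
t 19.6 pos [ 0.3664 -0.2737  0.1417] tooldown [ 0.004  0.021 -1.   ] yaw_y 2.73 shift [ 134.    99.1 -202.5] F [ 0.9 -0.1 -0.6] w 0.0853 j [-0.65  0.18 -0.33  1.07  0.02  0.87]
roll needed 0.33
```

View pics/f_top.png

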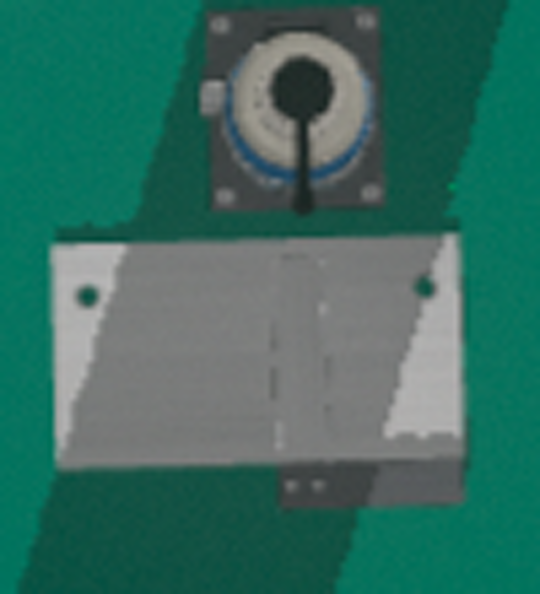

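View pics/f_side.png

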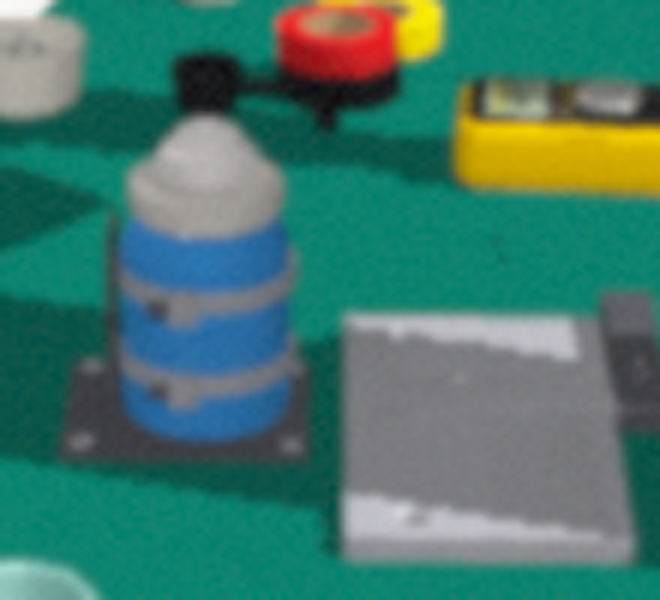

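```bash
python3 - <<'E'
from h import *
t=lambda p:z2p(p,5.4,(270,190)); s=lambda p:z2p(p,6,(255,205))
P=[("top",(55,100,10),t((52,245))),("top",(55,-100,10),t((459,236))),("top",(-55,-100,10),t((465,458))),("top",(-55,100,10),t((57,469)))]
p,res=fit(P,[.52,0,0]);print("plate",p,res.tolist())
Q=[("top",(-11,45,24),t((283,508))),("top",(-11,-45,24),t((464,503))),("top",(11,-45,24),t((463,458))),("top",(11,45,24),t((279,464))),("top",(111,45,13.5),t((277,257))),("top",(111,20,13.5),t((322,254)))]
q,res=fit(Q,[.456,-.062,.04]);print("sq",q,res.tolist())
def inv(v,W):
    d=W-np.array([v[0],v[1],0]);c,s=np.cos(v[2]),np.sin(v[2]);return np.array([c*d[0]+s*d[1],-s*d[0]+c*d[1],d[2]])*1000
for n,m in(("free",(11,-40,5)),("blade",(11,40,5)),("tip",(111,32.5,10.5))): print(n,inv(p,body(q,m)[0]).round(1))
print("tip in bracket",inv([.6323,-.022,p[2]],body(q,(111,32.5,10.5))[0]).round(1))
E
python3 - <<'E'
import cv2
t=cv2.imread("pics/f_top.png")
cv2.imwrite("pics/f_zoom.png",cv2.resize(t[430:530,250:490],None,fx=3.3,fy=3.3,interpolation=cv2.INTER_CUBIC))
E
```

```text
plate [ 0.52030727 -0.00643445  0.04204403] [[0.0, -0.0], [-0.0, -0.2], [-0.0, 0.2], [0.0, 0.0]]
sq [ 0.45763868 -0.06273516  0.04199102] [[-0.5, -0.1], [0.3, -0.0], [0.3, -0.1], [0.0, -0.3], [-0.6, 0.1], [0.5, 0.4]]
free [-54.  -93.6   5. ]
blade [-54.  -13.6   5. ]
tip [ 46.  -21.1  10.5]
tip in bracket [-65.2  -0.9  10.5]
```

View pics/f_zoom.png

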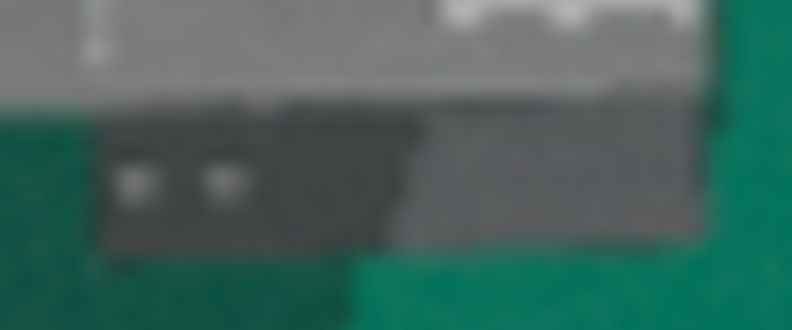

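The measurements look good: both stock ends read -54.0 mm (physical limit -55), yaw matches the plate, the tip is 0.9 mm off the nozzle's line, and the plate hasn't moved. The arm is clear, so I'm handing in.

```bash
python3 -c "
from workcell import r
print(r.hand_in())"
```

```text
the job is handed in; nothing more can be done
None
```

I pressed the cap, laid the square and handed the job in at about 20 s. No verdict is reported.

- **Spray cap:** I pressed it to its stop before touching the square. The tool went from contact at about 156 mm down to 148 mm, with 24 N on it at the stop. The side pictures show the cap back at its starting height.
- **Square:** I gripped it by the stock, set it down on the bench (its weight came off the wrist sensor) and slid it against the plate until it stopped. I then released it and moved the arm clear.

| Last check, from the top camera | Measured | Allowed |
|---|---|---|
| Both stock ends, x in the plate's frame | -54.0 mm | -57.5 to -52.5 mm |
| Square's angle against the plate | below 0.01° | no separate limit |
| Blade tip, x in the plate's frame | 46 mm | above 30 mm |
| Blade tip, sideways from the nozzle's line | 0.9 mm | 15 mm |
| Plate shift since the start | about 0.1 mm | 15 mm |

The -54.0 mm reading would put the stock about 1 mm inside the plate, which can't happen. It is within the camera's 2 mm accuracy, and the arm's stop at x = 0.4564 (contact predicted at 0.4563) agrees with flush contact. The multimeter looked unmoved in the side view, but I did not measure it. The square's flatness and stock height were judged by eye only.

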